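# Third hand: press a spectacle frame front against the sprung fence

### The arm

A 6-joint arm with a two-finger parallel gripper is mounted at the origin on a cart in front of the work surface, level with it; the furniture and walls round the work are solid. World frame = base frame: x ahead of the robot, y to its left, z up, the work surface at z = 0. Lengths are in mm, angles in rad, forces in N, time in s.
With the tool pointing down it reaches from about 350 to 875 mm from the base axis. Payload 4.2 kg.
Tool frame: the origin (TCP) lies on the mounting face of the last link; the fingertips stand 173 mm ahead of it and the grasp point (between the pads) lies grip_point_offset ahead of it (grip_point_offset is the distance from the TCP to the grasp point, in mm); z points along the fingers, y is the line along which they close (so a half turn about z gives the same grasp; the last joint's range is limited). The gripper opens to 85 mm and grips with 20 to 120 N. Pads are 22 mm wide; open, the fingers measure 114 mm over their backs; the gripper's body (76 mm by 85 mm) begins 54 mm behind the grasp point. The pads swing forward as they close: fully open they stand 13 mm farther back than shut.
Start: joints at [-1.08, 0.385, 0.008, 0, -1.194, -0.259], TCP at [143.599, -608.259, 404.712] pointing down, gripper open.
Joint ranges: [-3.14, 3.14], [-1.21, 2.06], [-1.07, 1.41], [-3.16, 2.05], [-2.99, -0.16], [-3.1, 3.1]. Speed limits (rad/s): [2.79, 2.79, 3.14, 3.14, 3.14, 3.14].

### API

Orientations are given as a unit quaternion [x, y, z, w].
In Python, from bench import read_state, get_image, job_done, recognise, place_of, grip_point_offset gives the robot as it stands. The module is installed in compiled form; this text tells all that it offers.
- The arm moves only by the tool carry_out, never from a script. Its arguments are lists of equal length, an entry for each row: "slide": the shift along the tool's x, y, z in m, a list of three; "roll": the turn about the tool's z in degrees; "claw": the finger opening in m, from 0 to 0.0854. A call has 1 to 8 rows; each row is the pose to reach, as a shift and turn from the pose commanded when the call began, along the tool's axes at that moment; what a row does not reach only later rows make up. A row lasts 1/8 s, in which the tool goes at most 62.5 mm and 10.7 degrees, less where a joint would pass 70% of its speed; a pose out of reach is approached as far as the arm can. A call with a gripper value outside its range is refused whole. The fingers move at their own pace and stop on an object; the grip force is fixed at half the most. Time passes only in rows, so rows that repeat a pose let the fingers close. It gives the time, the measured TCP pose, the force, the opening and the grip force at its end, in the units of the state.
- read_state(): the state, without advancing time (a new reading comes with each control period).
- get_image(name): name is "side" or "top" or "wrist"; returns a dict with "img" (384x512x3 uint8, red, green, blue), "z_map" (384x512 float32, mm along the optical axis (not along the pixel's ray), 0 where there is no reading), "mtx" (3x3 intrinsics, pixels), "world_from_camera" (4x4, takes a point from camera to world coordinates); the wrist camera has in their place "T_tool_cam" (4x4, takes a point from camera to tool coordinates, whose origin is the TCP and whose axes are the flange's). Camera axes: x right, y up, looking along -z (the intrinsics and any distortion apply to the point x, -y, -z); pixel columns grow to the right and rows downward; lengths in mm; the calibration is good to about 2 mm. A picture is of the moment at which its call begins: read the wrist's pose just before it.
- job_done(): hands the job in; it is judged then, once.
Trained networks look in a picture, given as the dict that the camera call returned (one of the last four; its "shot" number tells which), for a name from the list of things; names that differ only in an ending like _2 or _b are one class to them, and where a whole thing is asked for, a point or a joint stands for the part that bears it (a point fixed in the world has none). Each returns a list of dicts, best first, with "conf" (0 to 1); they miss things now and then, are a little off and sometimes report something else, mostly with a low value. They report only what shows in the picture. A call takes as long as a camera call.
- recognise(picture, thing): "at" ([column, row] in pixels, amid what is visible of it).
- place_of(picture, thing): "at" ([column, row] in pixels: a listed point, or the origin of a listed thing).
The state is a dict: "clock": time; "joints": joint angles; "joint_vel": joint speeds; "joint_efforts": joint torques, N m; "position": TCP position; "ee_rot": TCP orientation; "contact_force": force on the tool from outside, world axes, zero at the start; "wrist_torque": the same for the moment, N m; "gripper_width": finger opening in mm; "grasp_force": force on a finger pad.
Only numpy, scipy, OpenCV 4.12 (cv2) and the standard library are available. Lean on these libraries where they do the work, as an engineer would, in place of code of your own. Each camera call takes 0.05 s, during which the arm holds its last target. There are 200 camera calls.

### The job

Set the jig's fence depth: turn the black knob until its bar lies in line with the yellow lock fork (red line at the red mark), then slide the lock fully home over the bar. Then take the brown spectacle frame front, lay it flat and lengthwise along the middle of the white bed, and press it endwise against the steel fence until the red pointer stands inside the green band, never running the fence near its end stop. Finish while still holding it there with a steady push, for someone who will screw on the temple; leave the bottle, the screwdriver and the loupe where they are.

Things in the scene. Friction and masses are not known exactly. Their poses are not given: they have to be found in the camera images.
- jig: Fixed pressing jig on the worktable, grey and blue, about 340 mm long along its own y axis. Origin on the table under the fence face; z up. From -y to +y: the raised white bed, the steel fence, an aluminium carriage with the scale, the blue housing (34 mm high, 200 mm along x) with knob and lock. Stands at another place and yaw each time.
- bed_top (a point): Centre of the top of the white bed, 26 mm above the table; axes as the jig's. The bed is 30 mm wide (x), 126 mm long (y) and stands 16 mm above the grey base plate beside it (70 mm wide in x), so the frame front overhangs it and fingers fit beside it.
- fence_face (a point): Point on the steel fence's flat face, over the middle of the bed and 6 mm above the bed's top; the face looks to the jig's -y, is 70 mm wide (x) and reaches from 12 to 46 mm above the table. Axes as the jig's; moves with the fence.
- fence (a joint): Travel of the sprung fence towards the jig's +y, m: 0 free, spring 0.6 N per mm without preload, end stop at 0.022. A red pointer on the fence shows it on the carriage: green band from 0.008 to 0.015 (4.8 to 9 N).
- knob_bar (a point): Middle of the black knob's bar grip, 61 mm above the table, on the vertical turning axis. The bar is 46 mm long along this point's x, 12 mm thick along y, and its top is 8 mm higher; below the bar (22 mm high) is a disc of 46 mm diameter, whose top is 47 mm above the table. A red line on top marks its -x end. It turns with the knob; by a screw the knob also shifts fence and carriage 4 mm per rad.
- knob (a joint): Knob angle, rad, counter-clockwise from above positive: 0 = bar along the jig's x, in line with the lock fork, red line at the red mark on the housing's -x end. Starts between 0.5 and 1.15 (turn it clockwise); range -1.4 to 1.4, friction about 0.08 N m; stays where left.
- lock (a joint): Lock travel towards the jig's -x, m: 0 fully back (may start up to 0.006), 0.038 fully home over the bar; friction about 1.5 N; stays where left.
- frame_center (a point): Centre (half-way up) of the brown spectacle frame front, lying flat on the table: 132 mm long along its y, 46 mm wide along x, 9 mm thick. The two lens rims are centred 33 mm either side on y and are solid to grip across x there. About 20 g. Either end may go to the fence; a small hinge lug at each end (10 mm wide, 10 mm to the +x side of this centre) meets the fence first, 66 mm from this centre along y.
- frame: The same brown frame front; origin at the centre of its underside.
- thread_lock_center (a point): Small red bottle with white tip, 26 mm diameter, 78 mm high, upright; point half-way up. Leave it alone.
- screwdriver_center (a point): Small screwdriver with red handle, 146 mm long, lying; point at its middle. Leave it alone.
- loupe_center (a point): Black watchmaker's loupe, 38 mm diameter, 31 mm high, standing; point half-way up. Leave it alone.
- lock_tab (a point): Point in the upright tab on the yellow lock fork, 66 mm above the table; axes as the jig's. The tab is 10 mm thick (x), 26 mm wide (y), its top is 11 mm above this point and it stands free to 8 mm below it. Moved along the jig's -x, it slides the fork's two tines, 37 mm ahead of it, past either side of the bar.

How it is judged (in metres and radians):
On the way, in this order (a step that is already met when the one before it is completed fails the run):
1. the knob's bar is in line with the lock (within 0.14 rad) while the lock is still back (value of joint knob between -0.14 and 0.14 rad and value of joint lock below 0.012 m), for 0.2 s.
2. the lock is fully home over the bar, which is still in line (value of joint knob between -0.14 and 0.14 rad and value of joint lock above 0.0345 m), for 0.2 s.
3. the frame front lies along the bed and presses the fence into the green band (all of step 2 and value of joint fence between 0.0075 and 0.0155 m and y of frame_center in the frame of fence_face between -0.071 and -0.061 m and x of frame_center in the frame of bed_top between -0.009 and 0.009 m and z of frame_center in the frame of bed_top between 0.001 and 0.0095 m and angle between the y axis of frame_center and the y axis of bed_top, either way round below 0.12 rad and angle between the z axis of frame_center and the z axis of bed_top, either way round below 0.12 rad and contact force between frame and jig above 3.5 N and (contact force between frame and the fingers above 2 N or contact force between frame and the arm above 2 N)), for 0.5 s.
At the end, for the whole second after the job is handed in: Knob within 0.14 rad of the mark, lock home; robot still holds the frame flat on the bed, centred within 9 mm, square within 0.12 rad, pushing the fence steadily 7.5 to 15.5 mm (green band, 4.5 to 9.3 N) (all of step 3 and velocity of joint fence between -0.01 and 0.01 m/s); the arm keeps its last pose, push and grip.
It fails at once if the fence is pushed near its end stop (over 20 mm) (value of joint fence above 0.02 m).
It fails at once if the bottle is moved over 3 cm or knocked over (distance of thread_lock_center from where it was at the start of the episode above 0.03 m or angle between thread_lock_center's own z axis and vertical above 0.5 rad).
It fails at once if the screwdriver is moved over 3 cm or knocked over (distance of screwdriver_center from where it was at the start of the episode above 0.03 m).
It fails at once if the loupe is moved over 3 cm or knocked over (distance of loupe_center from where it was at the start of the episode above 0.03 m or angle between loupe_center's own z axis and vertical above 0.5 rad).
It also fails if it takes over 54 s, if anything falls off the work surface, if the arm or the gripper's body presses on something with over 40 N, if the wrist force passes 120 N, or if a joint passes its speed limit or range.

## Working session

There is one attempt and no reset: what is moved stays moved. The work goes in short steps, Python scripts to look and compute and a tool call to move; the robot and the scene stay as the last step left them, time stands still between calls to the robot, and variables do not carry over. Pictures are saved under pics/ and viewed, at most 10 in all, crops included, and the job is handed in when it is done.

Besides the shell and the picture viewer there is one more tool, called after "Emit:" as name(argument=value, ...), one argument or row to a line, values as JSON. carry_out: Moves the arm, as the interface text tells. Its arguments: {"type":"object","properties":{"slide":{"type":"array"},"roll":{"type":"array"},"claw":{"type":"array"}},"required":["slide","roll","claw"]}

```bash
mkdir -p pics; cat > h.py <<'E'
import numpy as np, cv2
from bench import *
from scipy.spatial.transform import Rotation as R
def T_of(p):
    if "world_from_camera" in p: return np.array(p["world_from_camera"])
    s=p["st"]; T=np.eye(4); T[:3,:3]=R.from_quat(s["ee_rot"]).as_matrix(); T[:3,3]=s["position"]
    return T@np.array(p["T_tool_cam"])
def shot(name):
    s=read_state(); p=get_image(name); p["st"]=s; return p
def ray(p,uv):
    K=np.array(p["mtx"]); T=T_of(p)
    d=np.array([(uv[0]-K[0,2])/K[0,0],-(uv[1]-K[1,2])/K[1,1],-1.])
    return T[:3,3],T[:3,:3]@d
def at_z(p,uv,z):
    o,d=ray(p,uv); return o+d*(z-o[2])/d[2]
def dep(p,uv):
    u,v=[int(round(a)) for a in uv]; w=p["z_map"][max(0,v-1):v+2,max(0,u-1):u+2]; w=w[w>0]
    o,d=ray(p,uv); return o+d*np.median(w) if w.size else None
def cloud(p):
    K=np.array(p["mtx"]); T=T_of(p); v,u=np.mgrid[0:384,0:512]; z=p["z_map"]
    c=np.stack([(u-K[0,2])/K[0,0]*z,-(v-K[1,2])/K[1,1]*z,-z],-1)
    return c@T[:3,:3].T+T[:3,3]
def save(p,n): cv2.imwrite(f"pics/{n}.png",p["img"][:,:,::-1])
def totool(dw):
    s=read_state(); return R.from_quat(s["ee_rot"]).as_matrix().T@np.array(dw)
E
python3 - <<'E'
from h import *
np.set_printoptions(precision=1,suppress=True)
s=read_state();print(s["clock"],s["position"],s["ee_rot"],grip_point_offset() if callable(grip_point_offset) else grip_point_offset)
print(R.from_quat(s["ee_rot"]).as_matrix())
Z=dict(bed_top=26,fence_face=32,knob_bar=61,frame_center=4.5,lock_tab=66,thread_lock_center=39,screwdriver_center=6,loupe_center=15,jig=0)
for c in ("top","side"):
    p=shot(c); save(p,c+"0")
    print(c,T_of(p)[:3,3])
    for n,z in Z.items():
        for r in place_of(p,n)[:2]: print(n,np.array(r["at"]),round(r["conf"],2),at_z(p,r["at"],z))
E
python3 -c "
import cv2,numpy as np
a=cv2.imread('pics/top0.png');b=cv2.imread('pics/side0.png')
cv2.imwrite('pics/both0.png',cv2.resize(np.vstack([a,b]),(400,600)))"
```

```text
0.0 [ 143.6 -608.1  403.6] [-0.1  1.   0.  -0. ] 154.70000000000002
[[-1.  -0.2 -0. ]
 [-0.2  1.   0. ]
 [ 0.   0.  -1. ]]
top [ 343.2  -74.1 1105.7]
bed_top [253.1 206.5] 0.59 [519.3 -72.1  26. ]
fence_face [231.9 208.7] 0.61 [511.  -15.5  32. ]
knob_bar [182.7 229.1] 0.66 [450.2 108.   61. ]
frame_center [343.5 220. ] 0.74 [ 491.5 -319.4    4.5]
lock_tab [178.2 197.7] 0.52 [531.3 123.6  66. ]
thread_lock_center [262.  141.3] 0.66 [699.3 -92.3  39. ]
screwdriver_center [309.7 147. ] 0.47 [ 696.6 -227.9    6. ]
loupe_center [259.3 258.4] 0.49 [382.1 -91.8  15. ]
loupe_center [185.1 228.2] 0.37 [457.5 109.7  15. ]
jig [228.3 214. ] 0.77 [501.   -4.4   0. ]
side [ 403.  -769.5  611.4]
bed_top [235.7 216.5] 0.86 [514.7 -68.4  26. ]
bed_top [343.6 267.4] 0.42 [ 687.  -252.8   26. ]
fence_face [226.9 195.3] 0.94 [506.7   2.2  32. ]
knob_bar [194.3 162.6] 0.6 [444.8 107.8  61. ]
frame_center [247.2 325.2] 0.76 [ 489.6 -328.1    4.5]
lock_tab [229.7 152.3] 0.59 [534.4 131.   66. ]
thread_lock_center [323.3 207.8] 0.57 [702.4 -90.6  39. ]
screwdriver_center [343.4 262.1] 0.56 [ 701.6 -221.8    6. ]
loupe_center [173.5 234.5] 0.53 [380.7 -88.5  15. ]
jig [229.  213.1] 0.59 [506.8 -22.6   0. ]
```

View pics/top0.png

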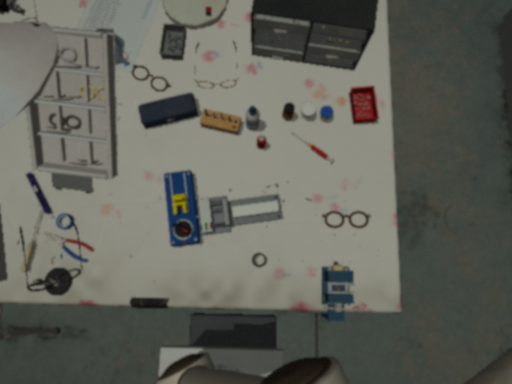

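View pics/side0.png

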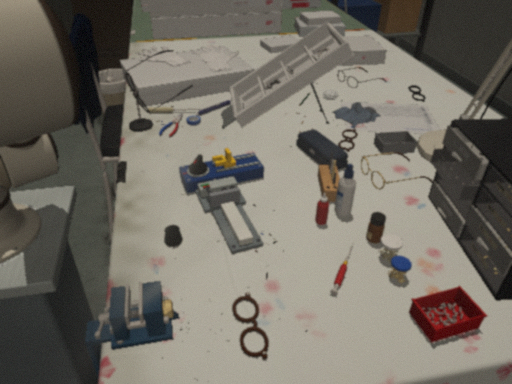

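The pictures show the jig with its knob at top-view (183,229), the tab at (178,198) and the bed running to (283,207). The frame is at (345,219), lying roughly along world y. I'll move above the jig for a closer look.

```bash
python3 - <<'E'
from h import *
np.set_printoptions(precision=4,suppress=True)
s=read_state(); print(R.from_quat(s["ee_rot"]).as_matrix()); print(np.array(get_image("wrist")["T_tool_cam"]))
print(totool([470-143.6,90-(-608),-50])) 
E
```

```text
[[-0.9733 -0.2297  0.    ]
 [-0.2297  0.9733 -0.    ]
 [-0.     -0.     -1.    ]]
[[-0.0002  0.9582  0.2862 74.267 ]
 [ 1.      0.0002 -0.0001 -0.9386]
 [-0.0001  0.2862 -0.9582 30.4935]
 [ 0.      0.      0.      1.    ]]
[-478.0424  604.3303   50.0138]
```

Emit:
carry_out(
  slide=[
    [-0.035,0.045,0],
    [-0.07,0.09,0],
    [-0.105,0.135,0],
    [-0.14,0.18,0],
    [-0.175,0.225,0],
    [-0.21,0.27,0],
    [-0.245,0.315,0.02],
    [-0.28,0.36,0.04],
  ],
  roll=[-5,-10,-15,-20,-25,-30,-35,-40],
  claw=[0.085,0.085,0.085,0.085,0.085,0.085,0.085,0.085],
)

```text
clock: 2.05
position: [333.7, -191.9, 365.0]
ee_rot: [-0.45, 0.893, -0.001, 0.001]
contact_force: [-0.0, -0.5, 0.4]
gripper_width: 85.1
grasp_force: 0.0
```

```bash
python3 - <<'E'
from h import *
s=read_state(); print(s["position"],s["joints"],s["clock"]); print(totool([480-s["position"][0],100-s["position"][1],0]))
E
```

```text
[ 333.74360117 -191.87565271  364.96822845] [-9.36744477e-02  7.79984129e-04 -5.93736946e-01  1.64233264e-04
 -9.73500307e-01 -5.44483697e-01] 2.05
[-3.21565317e+02  5.63737116e+01  2.87485066e-01]
```

Emit:
carry_out(
  slide=[
    [-0.055,0.01,0],
    [-0.11,0.02,0],
    [-0.165,0.03,0],
    [-0.22,0.04,0],
    [-0.275,0.05,0],
    [-0.32,0.056,0],
    [-0.32,0.056,0],
  ],
  roll=[0,0,0,0,0,0,0],
  claw=[0.085,0.085,0.085,0.085,0.085,0.085,0.085],
)

```text
clock: 2.92
position: [481.1, 98.9, 364.5]
ee_rot: [-0.45, 0.893, -0.0, 0.0]
contact_force: [-0.7, -0.2, -0.0]
gripper_width: 84.9
grasp_force: 0.0
```

```bash
python3 - <<'E'
from h import *
np.set_printoptions(precision=1,suppress=True)
p=shot("wrist"); save(p,"w1"); print(p["st"]["position"],p["st"]["joints"])
Z=dict(bed_top=26,fence_face=32,knob_bar=61,lock_tab=66)
for n,z in Z.items():
    for r in place_of(p,n)[:1]: print(n,np.array(r["at"]),round(r["conf"],2),at_z(p,r["at"],z),dep(p,r["at"]))
C=cloud(p); 
m=(C[...,2]>60)&(C[...,2]<90)
X=C[m]; k=np.hypot(X[:,0]-447,X[:,1]-108)<45; B=X[k]; B=B[B[:,2]<75]
print(len(B))
def rect(B):
    (c,wh,a)=cv2.minAreaRect(B[:,:2].astype(np.float32)); print(c,wh,a,np.cross if 0 else '',B[:,2].mean())
rect(B)
m=(C[...,2]>28)&(C[...,2]<40)&(np.hypot(C[...,0]-490,C[...,1]-112)<140)
rect(C[m])
T=X[(np.hypot(X[:,0]-533,X[:,1]-127)<30)&(X[:,2]>70)]; rect(T)
E
```

```text
[481.1  98.9 364.5] [ 0.5  0.2 -0.4  0.  -1.  -1.2]
bed_top [124.4  51.3] 0.78 [512.6 -77.1  26. ] [512.6 -77.1  26. ]
fence_face [179.4 103.1] 0.93 [500.  -7.  32.] [497.   -4.9  46.2]
knob_bar [286.2 172.3] 0.73 [452.6 108.9  61. ] [452.1 106.7  69.4]
lock_tab [235.6 227.5] 0.79 [526.8 124.3  66. ] [523.1 120.8  77.1]
596
(450.3190612792969, 109.89219665527344) (45.940025329589844, 12.052168846130371) 62.910186767578125  68.68809314760803
(518.0899047851562, 67.82957458496094) (199.72586059570312, 181.64559936523438) 9.569448471069336  34.173140608921784
(526.447998046875, 122.09268188476562) (10.083568572998047, 25.35880470275879) 10.658136367797852  76.33507289539138
```

View pics/w1.png

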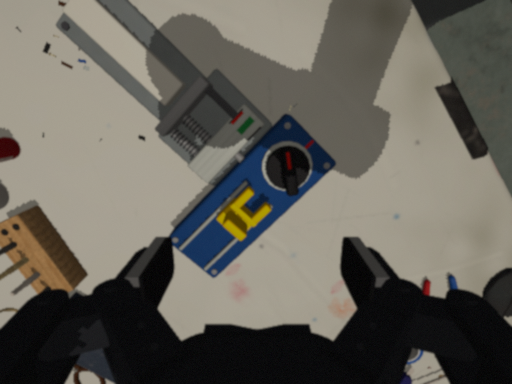

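The wrist view shows the knob at (288,170), the bar about 53° off, and the yellow tab at (236,226). I'll roll to match the bar, go down and grip it.

Emit:
carry_out(
  slide=[
    [0.0094,0.0305,0.03],
    [0.0094,0.0305,0.07],
    [0.0094,0.0305,0.105],
    [0.0094,0.0305,0.13],
    [0.0094,0.0305,0.14],
    [0.0094,0.0305,0.14],
    [0.0094,0.0305,0.14],
    [0.0094,0.0305,0.14],
  ],
  roll=[-9.4,-9.4,-9.4,-9.4,-9.4,-9.4,-9.4,-9.4],
  claw=[0.05,0.05,0.05,0.05,0.05,0.03,0.008,0.008],
)

```text
clock: 4.18
position: [449.5, 107.5, 226.0]
ee_rot: [-0.52, 0.854, 0.0, 0.001]
contact_force: [-5.1, 4.3, 5.0]
gripper_width: 10.8
grasp_force: 59.5
```

Emit:
carry_out(
  slide=[
    [0,0,0],
    [0,0,0],
    [0,0,0],
    [0,0,0],
    [0,0,0],
    [0,0,0],
    [0,0,0],
    [0,0,0],
  ],
  roll=[7,14,21,28,35,42,49,53],
  claw=[0.008,0.008,0.008,0.008,0.008,0.008,0.008,0.008],
)

```text
clock: 5.18
position: [448.1, 109.2, 226.0]
ee_rot: [-0.083, 0.997, 0.002, -0.0]
contact_force: [-16.2, 18.0, 9.1]
gripper_width: 10.2
grasp_force: 60.2
```

Emit:
carry_out(
  slide=[
    [0,0,0],
    [0,0,0],
    [0,0,0],
    [0,0,-0.03],
    [0,0,-0.08],
    [0,0,-0.13],
    [0,0,-0.14],
  ],
  roll=[0,0,0,0,0,0,0],
  claw=[0.008,0.03,0.05,0.05,0.05,0.05,0.05],
)

```text
clock: 6.05
position: [450.5, 107.0, 368.7]
ee_rot: [-0.084, 0.996, 0.002, 0.004]
contact_force: [-1.4, 0.4, 0.2]
gripper_width: 50.3
grasp_force: 0.0
```

```bash
python3 - <<'E'
from h import *
np.set_printoptions(precision=2,suppress=True)
p=shot("wrist"); save(p,"w2"); print(p["st"]["position"],p["st"]["joints"],R.from_quat(p["st"]["ee_rot"]).as_matrix())
for n,z in dict(fence_face=32,knob_bar=61,lock_tab=66).items():
    for r in place_of(p,n)[:1]: print(n,np.array(r["at"]),round(r["conf"],2),at_z(p,r["at"],z))
C=cloud(p); X=C[(C[...,2]>62)&(C[...,2]<90)]
def rect(B):
    (c,wh,a)=cv2.minAreaRect(B[:,:2].astype(np.float32)); print(c,wh,a,B[:,2].mean())
rect(X[(np.hypot(X[:,0]-451,X[:,1]-109)<32)&(X[:,2]<73)])
rect(X[(np.hypot(X[:,0]-525,X[:,1]-124)<30)&(X[:,2]>70)])
m=(C[...,2]>30)&(C[...,2]<36)&(C[...,1]>70)&(np.hypot(C[...,0]-490,C[...,1]-112)<140)
rect(C[m])
E
```

```text
[450.47 106.95 368.69] [ 0.59  0.14 -0.43  0.   -0.99 -1.99] [[-0.99 -0.17  0.01]
 [-0.17  0.99  0.  ]
 [-0.01  0.   -1.  ]]
fence_face [148.7 195.4] 0.72 [499.03  -8.3   32.  ]
lock_tab [259.8 251.2] 0.79 [528.76 123.26  66.  ]
(449.8485412597656, 109.73135375976562) (45.429683685302734, 11.690055847167969) 9.505990028381348 68.85659799221105
(526.4223022460938, 121.95767974853516) (10.459753036499023, 24.986116409301758) 10.219261169433594 76.06443806032874
(510.44927978515625, 112.65693664550781) (199.8863983154297, 89.33956909179688) 9.268404960632324 34.133437792030186
```

View pics/w2.png

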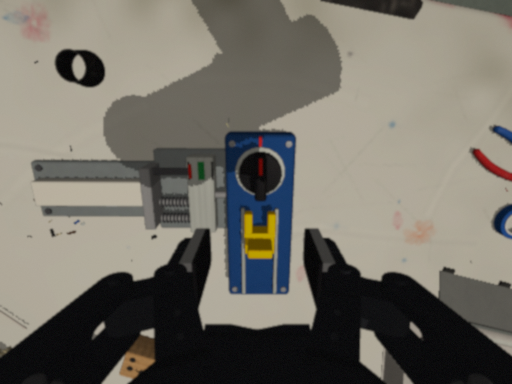

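The bar now lies at 9.5° against the jig's 9.3–10°, with the red line at the mark (262,140) and the tab at (260,245). Next I'll grip the tab across y.

Emit:
carry_out(
  slide=[
    [-0.05,0.001,0],
    [-0.078,0.001,0.03],
    [-0.078,0.001,0.08],
    [-0.078,0.001,0.12],
    [-0.078,0.001,0.136],
    [-0.078,0.001,0.136],
    [-0.078,0.001,0.136],
    [-0.078,0.001,0.136],
  ],
  roll=[0,0,0,0,0,0,0,0],
  claw=[0.05,0.05,0.05,0.05,0.05,0.05,0.02,0.02],
)

```text
clock: 7.25
position: [526.8, 122.7, 229.5]
ee_rot: [-0.084, 0.996, 0.002, 0.002]
contact_force: [-0.3, 6.2, -3.8]
gripper_width: 24.4
grasp_force: 59.1
```

Emit:
carry_out(
  slide=[
    [0.006,0,0],
    [0.012,0,0],
    [0.018,0,0],
    [0.024,0,0],
    [0.03,0,0],
    [0.035,0,0],
    [0.038,0,0],
    [0.038,0,0],
  ],
  roll=[0,0,0,0,0,0,0,0],
  claw=[0.02,0.02,0.02,0.02,0.02,0.02,0.02,0.02],
)

```text
clock: 8.25
position: [491.9, 116.9, 229.7]
ee_rot: [-0.085, 0.996, 0.003, 0.006]
contact_force: [10.2, 5.2, -12.5]
gripper_width: 24.2
grasp_force: 60.3
```

Emit:
carry_out(
  slide=[
    [0.002,0,0],
    [0.004,0,0],
    [0.004,0,0],
  ],
  roll=[0,0,0],
  claw=[0.02,0.02,0.02],
)

```text
clock: 8.62
position: [490.5, 116.7, 229.9]
ee_rot: [-0.085, 0.996, 0.004, 0.01]
contact_force: [20.3, 0.3, -21.2]
gripper_width: 24.4
grasp_force: 60.5
```

Emit:
carry_out(
  slide=[
    [0,0,0],
    [0,0,0],
    [0,0,-0.03],
    [0,0,-0.09],
    [0,0,-0.14],
    [0,0,-0.14],
  ],
  roll=[0,0,0,0,0,0],
  claw=[0.05,0.05,0.05,0.05,0.05,0.05],
)

```text
clock: 9.38
position: [485.2, 114.2, 373.5]
ee_rot: [-0.085, 0.996, 0.002, 0.005]
contact_force: [-0.4, -0.3, -0.3]
gripper_width: 50.1
grasp_force: 0.0
```

```bash
python3 - <<'E'
from h import *
np.set_printoptions(precision=2,suppress=True)
p=shot("wrist"); save(p,"w3"); print(p["st"]["position"],p["st"]["joints"],R.from_quat(p["st"]["ee_rot"]).as_matrix())
C=cloud(p); X=C[(C[...,2]>62)&(C[...,2]<90)]
def rect(B):
    (c,wh,a)=cv2.minAreaRect(B[:,:2].astype(np.float32)); print(c,wh,a,B[:,2].mean())
rect(X[(np.hypot(X[:,0]-451,X[:,1]-109)<30)&(X[:,2]<71)])
rect(X[(np.hypot(X[:,0]-487,X[:,1]-115)<40)&(X[:,2]>72)])
for n,z in dict(fence_face=32,bed_top=26,lock_tab=66).items():
    for r in place_of(p,n)[:1]: print(n,np.array(r["at"]),round(r["conf"],2),at_z(p,r["at"],z))
J=np.array([np.cos(.167),np.sin(.167)]);
# bed strip & fence from depth, in jig axes about knob
D=C[...,:2]-np.array([449.8,109.7]); a=D@J; b=D@np.array([-J[1],J[0]])
m=(C[...,2]>23)&(C[...,2]<29)&(b<-110)&(b>-290)&(abs(a-55)<60); print('bed a',np.percentile(a[m],[1,50,99]),'b',np.percentile(b[m],[1,50,99]),C[m][:,2].mean())
m=(C[...,2]>42)&(C[...,2]<50)&(b<-80)&(b>-200)&(abs(a-55)<60); print('fence a',np.percentile(a[m],[1,50,99]),'b',np.percentile(b[m],[1,50,99]))
# frame from top
p=shot("top");
for r in place_of(p,"frame_center")[:1]: print(at_z(p,r["at"],4.5))
f=T=np.array([490,-323]); dw=[490-486,0,0]
E
```

```text
[485.24 114.25 373.49] [ 0.56  0.19 -0.35  0.   -1.02 -1.96] [[-0.99 -0.17  0.01]
 [-0.17  0.99  0.  ]
 [-0.01  0.   -1.  ]]
(450.19677734375, 109.4520034790039) (45.748104095458984, 11.397767066955566) 10.170746803283691 68.90128431410234
(494.5827941894531, 116.98703002929688) (10.286161422729492, 25.571155548095703) 9.528813362121582 76.67866839073588
fence_face [144.2 166.6] 0.69 [503.27  -9.14  32.  ]
bed_top [ 85.3 163.6] 0.68 [512.66 -76.68  26.  ]
lock_tab [257.  185.6] 0.95 [493.96 115.9   66.  ]
bed a [14.55 29.09 57.59] b [-257.91 -193.24 -112.59] 26.230698306771515
fence a [-4.28 28.   63.52] b [-127.61 -121.1  -115.89]
[ 499.  -322.3    4.5]
```

View pics/w3.png

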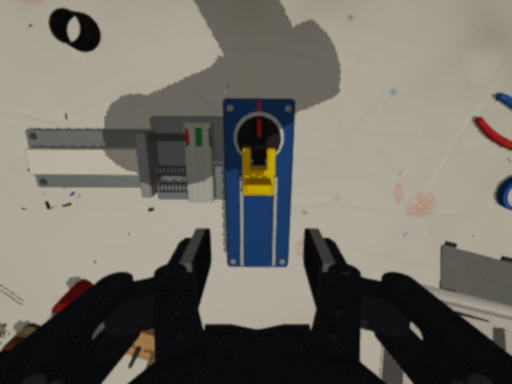

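```bash
python3 - <<'E'
import cv2,numpy as np
a=cv2.imread('pics/w2.png')[130:270,215:305];b=cv2.imread('pics/w3.png')[90:230,215:305]
cv2.imwrite('pics/z1.png',cv2.resize(np.hstack([a,b]),None,fx=4,fy=4,interpolation=cv2.INTER_CUBIC))
E
```

```text
(no output)
```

View pics/z1.png

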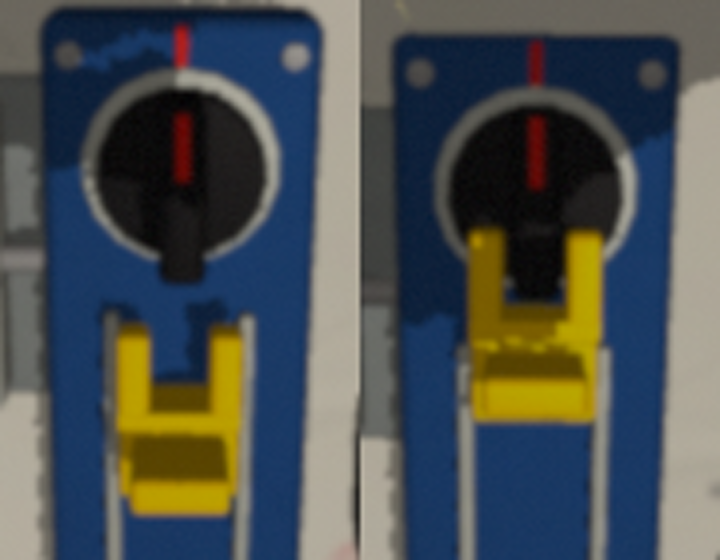

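The fork's tines straddle the bar (crop (470–600, 235)), with a small gap at the throat. To be sure the lock has reached its stop, I'll re-grip a little higher and push again.

Emit:
carry_out(
  slide=[
    [-0.01,0.001,0.05],
    [-0.01,0.001,0.1],
    [-0.01,0.001,0.13],
    [-0.01,0.001,0.135],
    [-0.01,0.001,0.135],
    [-0.01,0.001,0.135],
    [-0.01,0.001,0.135],
  ],
  roll=[0,0,0,0,0,0,0],
  claw=[0.05,0.05,0.05,0.05,0.02,0.02,0.02],
)

```text
clock: 10.55
position: [495.4, 117.8, 234.9]
ee_rot: [-0.085, 0.996, 0.001, 0.002]
contact_force: [0.2, 5.1, -3.2]
gripper_width: 24.4
grasp_force: 59.4
```

Emit:
carry_out(
  slide=[
    [0.004,0,0],
    [0.008,0,0],
    [0.01,0,0],
    [0.01,0,0],
  ],
  roll=[0,0,0,0],
  claw=[0.02,0.02,0.02,0.02],
)

```text
clock: 11.05
position: [491.2, 117.1, 235.4]
ee_rot: [-0.086, 0.996, 0.003, 0.011]
contact_force: [24.7, -1.5, -22.1]
gripper_width: 24.1
grasp_force: 60.4
```

Blocked at the same spot with 25 N, so the lock is on its end stop. Next I'll release and go over the frame.

Emit:
carry_out(
  slide=[
    [0,0,0],
    [0,0,0],
    [0,0,-0.03],
    [0,0,-0.09],
    [0,0,-0.135],
    [0.008,-0.05,-0.135],
    [0.016,-0.1,-0.135],
    [0.024,-0.15,-0.135],
  ],
  roll=[0,0,0,0,0,0,0,0],
  claw=[0.05,0.05,0.05,0.05,0.05,0.05,0.05,0.05],
)

```text
clock: 12.05
position: [485.5, -38.2, 369.6]
ee_rot: [-0.085, 0.996, 0.0, 0.0]
contact_force: [0.2, -0.7, 0.4]
gripper_width: 49.9
grasp_force: 0.0
```

Emit:
carry_out(
  slide=[
    [0.009,-0.055,0],
    [0.018,-0.11,0],
    [0.026,-0.165,0],
    [0.035,-0.22,0],
    [0.044,-0.275,0],
    [0.045,-0.281,0],
    [0.045,-0.281,0],
  ],
  roll=[0,0,0,0,0,0,0],
  claw=[0.07,0.07,0.07,0.07,0.07,0.07,0.07],
)

```text
clock: 12.92
position: [488.7, -321.4, 368.7]
ee_rot: [-0.084, 0.996, 0.0, -0.0]
contact_force: [0.7, 0.4, 1.1]
gripper_width: 69.7
grasp_force: 0.0
```

```bash
python3 - <<'E'
from h import *
np.set_printoptions(precision=2,suppress=True)
p=shot("wrist"); save(p,"w4"); print(p["st"]["position"],p["st"]["joints"],R.from_quat(p["st"]["ee_rot"]).as_matrix())
for n,z in dict(frame_center=4.5).items():
    for r in place_of(p,n)[:2]: print(n,np.array(r["at"]),round(r["conf"],2),at_z(p,r["at"],z))
C=cloud(p); m=(C[...,2]>5)&(C[...,2]<14)&(np.hypot(C[...,0]-494,C[...,1]+323)<90)
B=C[m]; print(len(B)); 
(c,wh,a)=cv2.minAreaRect(B[:,:2].astype(np.float32)); print(c,wh,a,np.median(B[:,2]))
d=B[:,:2]-B[:,:2].mean(0); w,v=np.linalg.eigh(d.T@d); ax=v[:,1]; print(B[:,:2].mean(0),ax,np.degrees(np.arctan2(ax[1],ax[0])))
E
```

```text
[ 488.73 -321.42  368.74] [-0.31  0.34 -0.15 -0.   -1.08 -1.1 ] [[-0.99 -0.17 -0.  ]
 [-0.17  0.99  0.  ]
 [ 0.    0.   -1.  ]]
frame_center [250.1 169. ] 0.79 [ 491.66 -329.85    4.5 ]
frame_center [292.3 319.8] 0.41 [ 696.58 -236.27    4.5 ]
1448
(491.34796142578125, -329.0848083496094) (46.29845428466797, 130.76483154296875) 1.3953015804290771 8.34192769389557
[ 491.57 -330.02] [-0.03  1.  ] 91.43264933805673
```

View pics/w4.png

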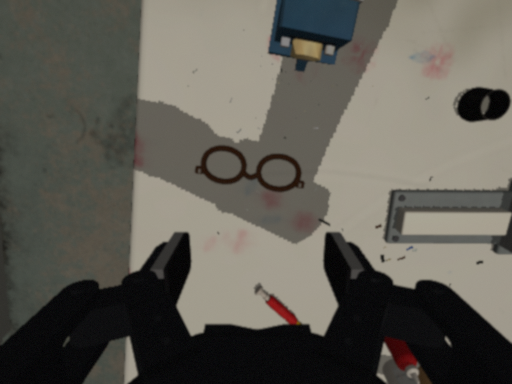

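The frame front is at (250,168), world (491,-329), with its axis at 91.4°. I'll grip its -y rim across x.

Emit:
carry_out(
  slide=[
    [0.0,-0.02,0],
    [0.0034,-0.0408,0],
    [0.0034,-0.0408,0.03],
    [0.0034,-0.0408,0.06],
    [0.0034,-0.0408,0.09],
    [0.0034,-0.0408,0.11],
    [0.0034,-0.0408,0.13],
    [0.0034,-0.0408,0.14],
  ],
  roll=[-10.5,-21,-31.5,-42,-52.5,-63,-73.5,-81.7],
  claw=[0.07,0.07,0.07,0.07,0.07,0.07,0.07,0.07],
)

```text
clock: 14.02
position: [493.1, -360.3, 227.9]
ee_rot: [0.718, -0.696, -0.001, 0.0]
contact_force: [0.1, 0.2, 0.8]
gripper_width: 70.0
grasp_force: 0.0
```

Emit:
carry_out(
  slide=[
    [0,0,0.02],
    [0,0,0.04],
    [0,0,0.05],
    [0,0,0.055],
    [0,0,0.055],
  ],
  roll=[0,0,0,0,0],
  claw=[0.07,0.07,0.07,0.07,0.07],
)

```text
clock: 14.65
position: [493.2, -361.8, 174.0]
ee_rot: [0.716, -0.698, 0.0, -0.0]
contact_force: [1.2, -0.1, -0.9]
gripper_width: 70.0
grasp_force: 0.0
```

```bash
python3 - <<'E'
from h import *
np.set_printoptions(precision=2,suppress=True)
s=read_state(); print(s["position"],s["joints"],s["contact_force"],R.from_quat(s["ee_rot"]).as_matrix())
p=shot("wrist"); C=cloud(p); m=(C[...,2]>5)&(C[...,2]<14)&(abs(C[...,0]-491)<28)&(abs(C[...,1]+329)<75); B=C[m]
print(cv2.minAreaRect(B[:,:2].astype(np.float32)),len(B))
print([ (r["conf"],at_z(p,r["at"],4.5)) for r in place_of(p,"frame_center")[:1]])
E
```

```text
[ 493.19 -361.82  174.01] [-0.37  0.61 -0.28  0.   -0.69  0.39] [ 1.16 -0.06 -0.85] [[ 0.02 -1.    0.  ]
 [-1.   -0.02 -0.  ]
 [ 0.   -0.   -1.  ]]
((491.64471435546875, -353.88336181640625), (46.182830810546875, 83.10358428955078), 2.9288806915283203) 4202
[(0.87, array([ 491.2 , -328.47,    4.5 ]))]
```

Emit:
carry_out(
  slide=[
    [0,0,0.002],
    [0,0,0.002],
    [0,0,0.002],
    [0,0,0.002],
    [0,0,0.002],
    [0,0,-0.02],
    [0,0,-0.06],
    [0,0,-0.06],
  ],
  roll=[0,0,0,0,0,0,0,0],
  claw=[0.07,0.04,0.04,0.04,0.04,0.04,0.04,0.04],
)

```text
clock: 15.75
position: [493.8, -362.5, 236.6]
ee_rot: [0.716, -0.698, 0.003, -0.001]
contact_force: [0.3, 0.4, -0.1]
gripper_width: 44.1
grasp_force: 61.2
```

```bash
python3 - <<'E'
from h import *
np.set_printoptions(precision=3,suppress=True)
p=shot("wrist"); save(p,"w5"); s=p["st"]; print(s["position"],s["joints"],R.from_quat(s["ee_rot"]).as_matrix())
C=cloud(p); x,y,z=C[...,0],C[...,1],C[...,2]
g=s["position"]
m=(z>50)&(z<85)&(abs(x-g[0])<20)&(y>g[1]-30)&(y<g[1]+120); B=C[m]
print(len(B),np.percentile(B[:,1]-g[1],[0,50,100]))
A=np.c_[B[:,:2]-g[:2],np.ones(len(B))]; print('plane',np.linalg.lstsq(A,B[:,2],rcond=None)[0])
for lo in range(-30,110,10):
    k=(B[:,1]-g[1]>=lo)&(B[:,1]-g[1]<lo+10)
    if k.sum()>3: q=B[k]; print(lo,k.sum(),q[:,0].min()-g[0],q[:,0].max()-g[0],np.median(q[:,2]))
print([ (r["conf"],r["at"],at_z(p,r["at"],64)-g) for r in place_of(p,"frame_center")[:1]])
E
```

```text
[ 493.785 -362.548  236.615] [-0.369  0.525 -0.229  0.001 -0.811  0.393] [[ 0.025 -1.     0.006]
 [-1.    -0.025 -0.003]
 [ 0.003 -0.006 -1.   ]]
4067 [-29.999  10.456  49.889]
plane [ 0.015 -0.016 72.172]
-30 894 -16.05793023880517 15.932270741984325 72.69292521552664
-20 524 -19.965491312111794 19.975216243874 72.76361407133695
-10 274 -19.974993756389722 19.98735409703113 72.70672310325676
0 319 -19.990543935283256 19.970818712862524 72.45282892238924
10 637 -19.971247470996445 19.790205930423895 72.16594781054863
20 533 -14.912243093055395 14.45218002401657 72.57775669002939
30 352 -9.71426345982536 11.94864667188159 71.51148729696952
40 534 -19.816435307171844 17.309980200511177 72.17821995315845
[(0.62, [255.2, 298.9], array([  -0.051,   35.616, -172.615]))]
```

View pics/w5.png

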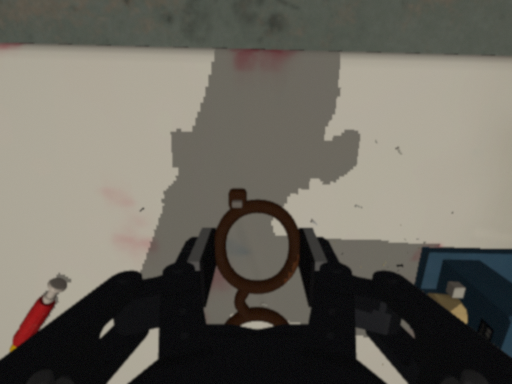

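The frame is held squarely by its rear rim (257,245), with the lug at upper left on the +x side. I'll carry it over the bed, short of the fence.

Emit:
carry_out(
  slide=[
    [-0.04,-0.005,0],
    [-0.09,-0.012,0],
    [-0.14,-0.018,0],
    [-0.19,-0.025,0],
    [-0.225,-0.03,0],
    [-0.24,-0.032,0],
    [-0.24,-0.032,0],
    [-0.24,-0.032,0],
  ],
  roll=[-2,-4,-6,-8.3,-8.3,-8.3,-8.3,-8.3],
  claw=[0.04,0.04,0.04,0.04,0.04,0.04,0.04,0.04],
)

```text
clock: 16.85
position: [518.9, -122.3, 233.2]
ee_rot: [0.764, -0.645, -0.0, 0.0]
contact_force: [-0.3, -1.0, -0.2]
gripper_width: 44.1
grasp_force: 61.2
```

```bash
cat > fit.py <<'E'
from h import *
np.set_printoptions(precision=2,suppress=True)
th=.169; J=np.array([np.cos(th),np.sin(th)]); Jy=np.array([-J[1],J[0]]); k0=np.array([450,109.6])
jig=lambda xy:((np.asarray(xy)[...,:2]-k0)@np.stack([J,Jy],1))
p=shot("wrist"); s=p["st"]; print(s["position"],s["contact_force"],'tcp jig',jig(s["position"]),s["gripper_width"]); M=R.from_quat(s["ee_rot"]).as_matrix(); print('frame yaw off',np.degrees(np.arctan2(-M[1,0],-M[0,0]))-90-np.degrees(th),'tilt',M[:2,2])
import sys; save(p,sys.argv[1]) if len(sys.argv)>1 else 0
C=cloud(p); q=jig(C); t=jig(s["position"])
m=(C[...,2]>24)&(C[...,2]<28)&(abs(q[...,0]-30)<22)&(q[...,1]<t[1]+30)&(q[...,1]>-262)
if m.sum()>20: print('bed a',np.percentile(q[m][:,0],[1,99]),'b min',np.percentile(q[m][:,1],1))
for c in ("top","side"):
    p=shot(c)
    for n,z in dict(frame_center=s["position"][2]-168.7,fence_face=32,bed_top=26).items():
        for r in place_of(p,n)[:1]: print(c,n,round(r["conf"],2),jig(at_z(p,r["at"],z)))
E
python3 fit.py w6
```

```text
[ 518.85 -122.27  233.23] [-0.34 -1.03 -0.18] tcp jig [  28.87 -240.15] 44.14208217715846
frame yaw off -0.07064808586982707 tilt [-0. -0.]
bed a [14.18 43.21] b min -259.40784982761176
top frame_center 0.45 [  30.69 -203.03]
top fence_face 0.75 [  31.1  -124.68]
top bed_top 0.65 [  38.54 -191.13]
side frame_center 0.52 [  35.42 -198.41]
side fence_face 0.41 [  36.72 -125.79]
side bed_top 0.57 [  41.59 -155.75]
```

View pics/w6.png

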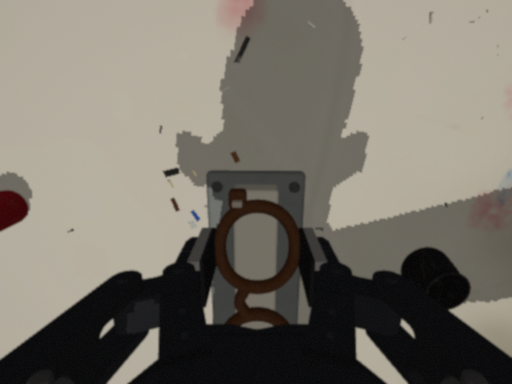

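The rim (257,245) is centred over the bed (228–285); depth puts the bed centre at a=28.7 and the TCP at 28.9. Next I'll lower it.

Emit:
carry_out(
  slide=[
    [0,0,0.01],
    [0,0,0.02],
    [0,0,0.027],
    [0,0,0.03],
    [0,0,0.032],
    [0,0,0.033],
  ],
  roll=[0,0,0,0,0,0],
  claw=[0.04,0.04,0.04,0.04,0.04,0.04],
)

```text
clock: 18.05
position: [519.2, -121.4, 200.7]
ee_rot: [0.764, -0.645, 0.0, -0.0]
contact_force: [-0.4, -0.6, -0.5]
gripper_width: 44.3
grasp_force: 61.2
```

Emit:
carry_out(
  slide=[
    [0,0,0.001],
    [0,0,0.0015],
    [-0.004,0,0.0015],
    [-0.008,0,0.0015],
    [-0.012,0,0.0015],
    [-0.015,0,0.0015],
    [-0.015,0,0.0015],
  ],
  roll=[0,0,0,0,0,0,0],
  claw=[0.04,0.04,0.04,0.04,0.04,0.04,0.04],
)

```text
clock: 18.92
position: [516.6, -106.5, 199.3]
ee_rot: [0.764, -0.645, 0.0, 0.0]
contact_force: [0.5, -2.0, -0.8]
gripper_width: 44.4
grasp_force: 61.2
```

Emit:
carry_out(
  slide=[
    [-0.002,0,0],
    [-0.004,0,0],
    [-0.005,0,0],
    [-0.005,0,0],
    [-0.005,0,0],
  ],
  roll=[0,0,0,0,0],
  claw=[0.04,0.04,0.04,0.04,0.04],
)

```text
clock: 19.55
position: [515.8, -101.8, 199.2]
ee_rot: [0.764, -0.645, 0.0, -0.0]
contact_force: [0.5, -4.1, -0.2]
gripper_width: 43.9
grasp_force: 61.2
```

```bash
python3 - <<'E'
from h import *
for i in range(6):
    s=read_state(); print(np.round(s["contact_force"],1),np.round(s["position"],1),np.round(s["wrist_torque"],2)); p=shot("top")
E
python3 fit.py
```

```text
[ 0.5 -4.1 -0.2] [ 515.8 -101.8  199.2] [-1.29 -0.25 -0.03]
[ 1.  -4.6 -0.6] [ 515.8 -101.8  199.2] [-1.32 -0.23 -0.11]
[ 0.9 -5.3 -0.3] [ 515.8 -101.8  199.2] [-1.35 -0.23 -0.05]
[ 1.  -4.  -0.2] [ 515.8 -101.8  199.2] [-1.34 -0.23 -0.02]
[ 0.6 -5.4 -0.3] [ 515.8 -101.7  199.2] [-1.31 -0.25 -0.04]
[ 0.9 -4.4 -0.4] [ 515.8 -101.7  199.2] [-1.36 -0.27 -0.01]
[ 515.79 -101.73  199.23] [ 0.12 -4.33 -0.71] tcp jig [  29.31 -219.39] 43.90029196771935
frame yaw off -0.0054838438222546415 tilt [ 0. -0.]
bed a [14.27 43.15] b min -259.36325747988207
top frame_center 0.46 [ 179.89 -368.48]
top fence_face 0.52 [  37.11 -124.67]
top bed_top 0.96 [  40.46 -193.05]
side frame_center 0.53 [  36.71 -180.37]
side fence_face 0.56 [  36.3 -112.8]
side bed_top 0.71 [  36.07 -189.71]
```

About 4.7 N on the wrist means the fence is near 7.8 mm. I'll go 4 mm further to reach mid-band.

Emit:
carry_out(
  slide=[
    [-0.002,0,0],
    [-0.0035,0,0],
    [-0.0035,0,0],
    [-0.0035,0,0],
    [-0.0035,0,0],
    [-0.0035,0,0],
    [-0.0035,0,0],
    [-0.0035,0,0],
  ],
  roll=[0,0,0,0,0,0,0,0],
  claw=[0.04,0.04,0.04,0.04,0.04,0.04,0.04,0.04],
)

```text
clock: 21.3
position: [515.2, -98.5, 199.3]
ee_rot: [0.764, -0.645, 0.0, 0.0]
contact_force: [1.2, -7.3, -0.3]
gripper_width: 44.3
grasp_force: 61.2
```

```bash
python3 - <<'E'
from h import *
F=[]
for i in range(8):
    s=read_state(); F.append(s["contact_force"]); p=shot("side")
print(np.mean(F,0),s["position"],s["wrist_torque"])
t=shot("top")
a=cv2.resize(p["img"][150:260,170:280],(400,400),interpolation=cv2.INTER_CUBIC); b=cv2.resize(t["img"][175:265,160:250],(400,400),interpolation=cv2.INTER_CUBIC)
cv2.imwrite("pics/z2.png",np.hstack([a,b])[:,:,::-1])
E
```

```text
[ 1.26283412 -6.59511988 -0.12392005] [515.23751147 -98.5232874  199.286157  ] [-1.8488179  -0.35731203 -0.07286375]
```

View pics/z2.png

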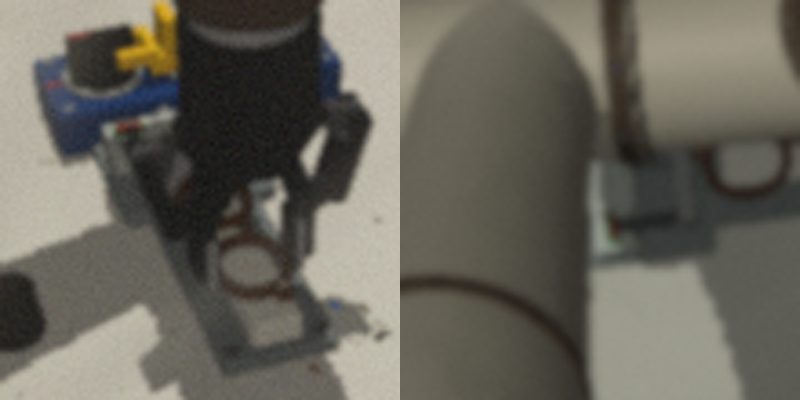

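The picture shows the frame lying flat on the bed against the fence, with the fork still over the bar. The push is 6.7 N, about 11 mm and mid-band, so I'll hand in.

```bash
python3 -c "
from bench import job_done; print(job_done())"
```

```text
the job is handed in; nothing more can be done
None
```

I handed the job in with the knob in line, the lock on its end stop, and the frame held flat on the bed, pushing the fence with about 6.7 N (about 11 mm by the spring rate, mid-band, though I never read the pointer itself); the hand-in returned no verdict.

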